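# Tip a standing carton into its tray bay

## Task

The tablet carton that stands on end on the front ledge of the wooden tray belongs in the tray's empty, cork-lined bay. Without picking it up, push it along the ledge, still standing, until it is in front of that bay; then push it near its top so that it topples over and lies flat in the bay, and push it in until its far end meets the back rail. Leave everything else where it is.

Things in the scene. Friction and masses are not known exactly. Their poses are not given: they have to be found in the camera images.
- tray: Low tray of pale wood, fixed, 168 x 284 mm. Own x points from its front ledge to its back rail, y left, z up; origin on the counter. Floor top 6 mm above the counter, from x = -110 to +58 mm. Bare front ledge: x = -110 to -50. Then three bays centred at y = -92, 0, +92, each 84 mm wide inside, open to the ledge, x = -50 to +50 (back rail). Wall tops 16, outer walls and rail 22 mm up.
- liner: Thin cork liner, 88 x 74 mm, fixed in the middle of the one empty bay, the left or the right one (the other holds the flat carton). It adds no height or edge: things rest on the tray floor. Origin: the bay's centre, 6 mm above the counter; axes parallel to the tray's. Back rail's inner face at its x = +50 mm, bay mouth at x = -50, bay walls at y = +-42.
- carton: The carton to push: white tablet carton, red bands, rigid, 52 x 78 x 19 mm (own x, y, z), about 50 g. Stands on end on the ledge before the middle bay, own y up, z to the robot side, the 52 mm along the ledge, 6 to 18 mm clear of the bay walls' ends. Origin: centre of the broad face on the robot side, which ends on top. Pushed high it tips about its foot; past 14 degrees it falls by itself.
- carton_center (a point): Centre of the same carton's volume: 45 mm above the counter while it stands, 15.5 mm when it lies on the tray floor.
- flat_carton: Bystander: small flat tablet carton with blue bands, 36 x 66 x 16 mm, loose, lying in the other outer bay; origin at the centre of its underside.
- deep_carton: Bystander: deep tablet carton with yellow-orange bands, 42 x 70 x 45 mm, loose, lying in the middle bay, its top 51 mm above the counter; origin at the centre of its underside.
- shaker: Bystander: steel shaker, 41 mm across, 76 mm high, loose, standing left of the tray; origin at the centre of its foot.
- spice_jar: Bystander: dark-capped spice jar, 41 mm across, 105 mm high, loose, standing left of the tray; origin at the centre of its foot.
- scoop: Bystander: small brass scoop, 159 x 39 x 22 mm, loose, lying right of the tray; origin under its middle.

How it is judged:
By the outcome, as a careful person would: the job done as asked, in the order asked, and still so for the second after the job is handed in, with the robot touching nothing.
It also fails if it takes over 54 s, if anything falls off the work surface, if the arm or the gripper's body presses on something with over 40 N, if the wrist force passes 120 N, or if a joint passes its speed limit or range.

## Robot

A 6-joint arm with a two-finger parallel gripper is mounted at the origin on a cart in front of the work surface, level with it; the furniture and walls round the work are solid. World frame = base frame: x ahead of the robot, y to its left, z up, the work surface at z = 0. Lengths are in m, angles in rad, forces in N, time in s.
With the tool pointing down it reaches from about 0.3 to 0.825 m from the base axis. Payload 5.4 kg.
Tool frame: the origin (TCP) lies at the very end of the fingers, on their centre line; the grasp point (between the pads) lies 19 mm behind it; z points along the fingers, y is the line along which they close (so a half turn about z gives the same grasp; the last joint's range is limited). The gripper opens to 92 mm and grips with 3 to 60 N. Pads are 20 mm wide; open, the fingers measure 128 mm over their backs; the gripper's body (75 mm by 189 mm) begins 69 mm behind the grasp point.
Start: joints at [0.97, 0.158, 1.597, -0, 1.386, -0.21], TCP at [0.219, 0.532, 0.215] pointing down, gripper open.
Joint ranges: [-2.91, 2.91], [-0.94, 2.29], [0.18, 2.7], [-1.29, 4.43], [0.17, 2.64], [-3, 3]. Speed limits (rad/s): [2.57, 2.57, 3.14, 3.14, 3.14, 3.14].

## Interface

Orientations are given as [roll, pitch, yaw] about the fixed x, y, z axes, in that order (R = Rz(yaw) Ry(pitch) Rx(roll)).
In Python, from rig import r gives the robot as it stands. The module is installed in compiled form; this text tells all that it offers.
- The arm moves only by the tool apply_moves, never from a script. Its argument "commands" is a list that holds one entry, the list of rows, each a list of 5 numbers: the shift along the tool's x, y, z in m, then the turn about the tool's z in degrees, then the closure, from 0 (fully open) to 1 (shut). In form: [[[dx, dy, dz, turn, jaw], ...]]. A call has 1 to 8 rows; each row shifts and turns the commanded pose from where the row before left it, along the tool's axes as they then stand; what a row does not reach is not made up. A row lasts 1/10 s, in which the tool goes at most 50 mm and 8.59 degrees, less where a joint would pass 70% of its speed; a pose out of reach is approached as far as the arm can. A call with a gripper value outside its range is refused whole. The fingers move at their own pace and stop on an object; "grip_force" is the grip in N (left out, the last holds). Time passes only in rows, so rows that do not move let the fingers close. It gives the time, the measured TCP pose, the force, the opening and the grip force at its end, in the units of the state.
- r.state(): the state, without advancing time (a new reading comes with each control period).
- r.capture(name): name is "scene" or "side" or "wrist"; returns the picture (480x640x3 uint8, red, green, blue); there is no depth.
- r.camera_model(name): a dict with "vfov" (degrees; the focal length in pixels is half the picture's height over the tangent of half this angle, whatever the lens; pixels are square), "cx", "cy" (the principal point, pixels), "cam_to_world" (4x4, takes a point from camera to world coordinates); the wrist camera has in their place "hand_eye" (4x4, takes a point from camera to tool coordinates, whose origin is the TCP and whose axes are the flange's). Camera axes: x right, y up, looking along -z (the intrinsics and any distortion apply to the point x, -y, -z); pixel columns grow to the right and rows downward; lengths in m; the calibration is good to about 2 mm. A picture is of the moment at which its call begins: read the wrist's pose just before it. camera_model takes no time and is no camera call.
- r.job_done(): hands the job in; it is judged then, once.
The state is a dict: "t": time; "q": joint angles; "qvel": joint speeds; "tau": joint torques, N m; "position": TCP position; "tcp_rot": TCP orientation; "wrist_force": force on the tool from outside, world axes, zero at the start; "moment": the same for the moment, N m; "grip_width": finger opening in m; "finger_force": force on a finger pad.
Only numpy, scipy, OpenCV 4.12 (cv2) and the standard library are available. Lean on these libraries where they do the work, as an engineer would, in place of code of your own. Each camera call takes 0.05 s, during which the arm holds its last target. There are 200 camera calls.

## Working session

There is one attempt and no reset: what is moved stays moved. The work goes in short steps, Python scripts to look and compute and a tool call to move; the robot and the scene stay as the last step left them, time stands still between calls to the robot, and variables do not carry over. Pictures are saved under pics/ and viewed, at most 10 in all, crops included, and the job is handed in when it is done.

Besides the shell and the picture viewer there is one more tool, called after ">>>" by a JSON object that holds its "api" and its "payload". apply_moves: Moves the arm, as the interface text tells. Its arguments: {"type":"object","properties":{"commands":{"type":"array"},"grip_force":{"type":"number"}},"required":["commands"]}

```bash
mkdir -p pics
python3 - <<'E'
from rig import r
import cv2,numpy as np
np.set_printoptions(precision=4,suppress=True)
s=r.state();print({k:s[k] for k in('t','position','tcp_rot','grip_width','wrist_force')})
for n in('scene','side'):
    im=r.capture(n);cv2.imwrite(f'pics/{n}0.png',im[:,:,::-1]);m=r.camera_model(n);print(n,m)
print(r.camera_model('wrist'))
E
```

```text
{'t': 0.0, 'position': array([0.2187, 0.5311, 0.2136]), 'tcp_rot': array([-3.1397, -0.0003,  2.7509]), 'grip_width': 0.09157889006011617, 'wrist_force': array([-0.3412,  0.0794,  0.2083])}
scene {'vfov': 42.14588583659496, 'cx': 329.6030688269034, 'cy': 233.44098375144586, 'cam_to_world': array([[ 0.4549,  0.4707, -0.756 , -0.8372],
       [-0.8902,  0.2627, -0.3721, -0.5942],
       [ 0.0235,  0.8423,  0.5386,  1.0111],
       [ 0.    ,  0.    ,  0.    ,  1.    ]])}
side {'vfov': 48.06308096089381, 'cx': 325.037301195453, 'cy': 238.54040514671684, 'cam_to_world': array([[ 0.9992,  0.0276, -0.0276,  0.4815],
       [-0.0387,  0.6069, -0.7938, -0.9079],
       [-0.0051,  0.7943,  0.6075,  0.8069],
       [ 0.    ,  0.    ,  0.    ,  1.    ]])}
{'vfov': 63.178731847764176, 'cx': 320.0739365355036, 'cy': 238.42185805257225, 'hand_eye': array([[-0.0006,  0.9558,  0.294 ,  0.0851],
       [ 1.    ,  0.0003,  0.0011, -0.0001],
       [ 0.001 ,  0.294 , -0.9558, -0.1695],
       [ 0.    ,  0.    ,  0.    ,  1.    ]])}
```

View pics/scene0.png

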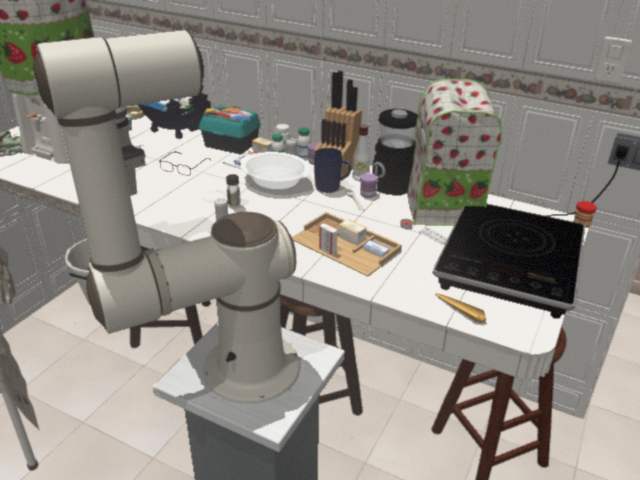

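View pics/side0.png

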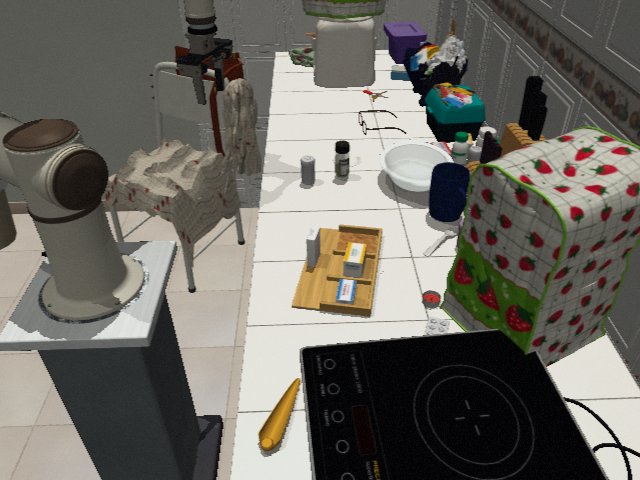

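The side view shows the tray with corners near (321,227), (383,228), (371,317) and (291,305). The flat blue carton is in the right (near) bay at (346,290), so the left (far) bay is the empty one. The white carton stands at (312,248). I'll zoom in to get the corners.

```bash
cat > h.py <<'E'
import numpy as np,cv2
from scipy.spatial.transform import Rotation as R
from rig import r
np.set_printoptions(precision=4,suppress=True)
def ray(n,uv,T=None):
    m=r.camera_model(n);f=240/np.tan(np.radians(m['vfov']/2))
    T=m['cam_to_world'] if T is None else T
    d=np.array([(uv[0]-m['cx'])/f,-(uv[1]-m['cy'])/f,-1])
    return T[:3,3],T[:3,:3]@d
def onz(n,uv,z,T=None):
    o,d=ray(n,uv,T);return o+d*(z-o[2])/d[2]
def wristT(s):
    T=np.eye(4);T[:3,:3]=R.from_euler('xyz',s['tcp_rot']).as_matrix();T[:3,3]=s['position']
    return T@r.camera_model('wrist')['hand_eye']
def proj(n,p,T=None):
    m=r.camera_model(n);f=240/np.tan(np.radians(m['vfov']/2))
    T=m['cam_to_world'] if T is None else T
    c=T[:3,:3].T@(np.asarray(p)-T[:3,3]);return m['cx']-f*c[0]/c[2],m['cy']+f*c[1]/c[2]
E
python3 - <<'E'
from h import *
for n,uv in (('side',(321,227)),('side',(383,228)),('side',(371,317)),('side',(291,305))):print(onz(n,uv,.014))
print('carton foot',onz('side',(312,266),.006),'shaker',onz('side',(308,185),0),'jar',onz('side',(342,181),0))
a=cv2.imread('pics/side0.png')[215:325,270:400];cv2.imwrite('pics/sz.png',cv2.resize(a,None,fx=5,fy=5,interpolation=2))
E
```

```text
[0.5092 0.176  0.014 ]
[0.6631 0.1647 0.014 ]
[ 0.6008 -0.1388  0.014 ]
[ 0.4376 -0.0969  0.014 ]
carton foot [0.4839 0.0363 0.006 ] shaker [0.4795 0.3985 0.    ] jar [0.5772 0.4157 0.    ]
```

View pics/sz.png

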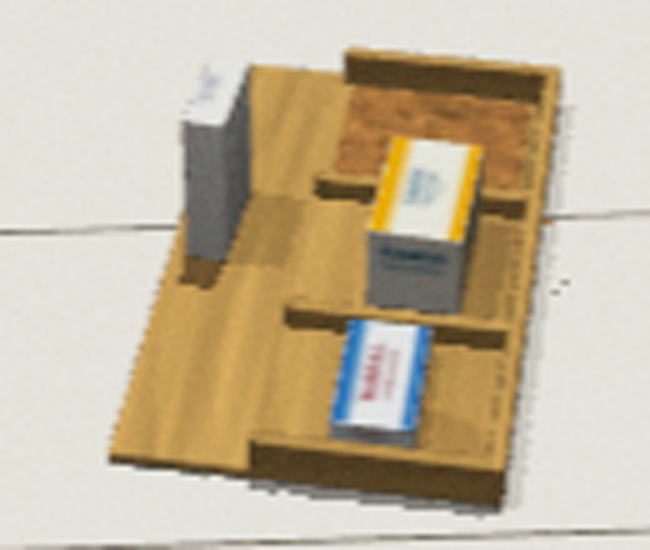

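The zoom confirms it: the empty cork bay is the far left one, at crop (430,130). The carton stands in front of the middle bay. I'll move over to pre-push with the jaw closed and look with the wrist camera.

>>> {"api": "apply_moves", "payload": {"commands": [[[-0.033,-0.029,-0.003,0,1],[-0.033,-0.029,-0.003,0,1],[-0.033,-0.029,-0.003,0,1],[-0.033,-0.029,-0.003,0,1],[-0.033,-0.029,-0.003,0,1],[-0.033,-0.029,-0.003,0,1],[-0.033,-0.029,-0.003,0,1],[-0.033,-0.029,-0.003,0,1]]]}}

```text
t: 0.9
position: [0.3749, 0.2149, 0.2385]
tcp_rot: [-3.142, -0.0, 2.751]
wrist_force: [0.4, -0.1, -0.2]
grip_width: 0.0301
finger_force: 0.0
```

>>> {"api": "apply_moves", "payload": {"commands": [[[-0.033,-0.029,-0.003,0,1],[-0.033,-0.029,-0.003,0,1],[-0.033,-0.029,-0.003,0,1],[-0.033,-0.029,-0.003,0,1],[-0.033,-0.029,-0.003,0,1],[-0.033,-0.029,-0.003,0,1],[0,0,0,-5.5,1],[0,0,0,-5.5,1]]]}}

```text
t: 1.7
position: [0.4916, -0.0211, 0.256]
tcp_rot: [3.141, -0.001, 2.944]
wrist_force: [0.9, 0.4, -0.0]
grip_width: 0.0003
finger_force: 0.0
```

Run:
```python
from h import *
s=r.state();print(s['t'],s['position'],s['tcp_rot'],s['grip_width'])
T=wristT(s);np.save('T1.npy',T)
cv2.imwrite('pics/w1.png',r.capture('wrist')[:,:,::-1])
```

```text
1.7 [ 0.4916 -0.0211  0.256 ] [ 3.1414 -0.0013  2.9441] 0.00028635226494710725
```

View pics/w1.png

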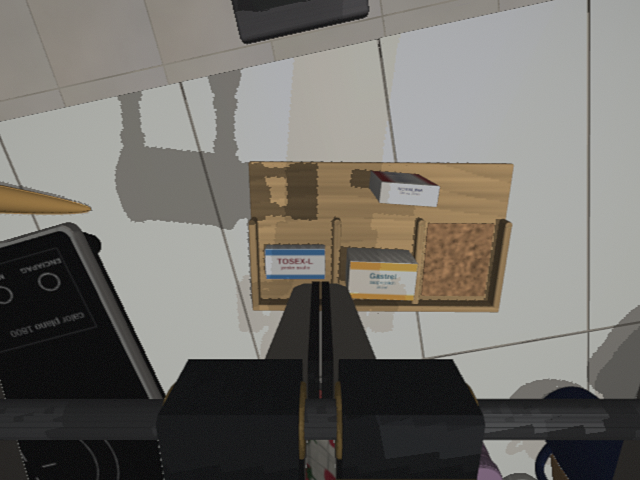

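The wrist view shows the tray's front edge from (248,162) to (513,164) and the back rail along row ~310. The cork bay is at (459,262), with wall ends at (419,219) and (508,222). The carton's top face is about (380–439, 182–206), with its foot near row 171. Next I'll zoom in for exact corners.

Run:
```python
from h import *
T=np.load('T1.npy')
a,b=[onz('wrist',p,.006,T) for p in((248,162),(513,164))];print(a,b,np.linalg.norm(a-b))
y=(b-a)/np.linalg.norm(b-a);print('yaw',np.degrees(np.arctan2(-y[0],y[1])))
x=np.array([y[1],-y[0],0]);O=(a+b)/2+x*.110;print('O',O)
L=lambda p:np.array([(p-O)@x,(p-O)@y])*1000
for n,p,z in(('wallend R-mid',(337,219),.016),('wallend L-mid',(420,219),.016),('wallendLeft',(508,222),.022),('railR',(253,311),.022),('railL',(499,311),.022),
 ('ctop1',(380,206),.084),('ctop2',(439,206),.084),('ctop3',(436,182),.084),('ctop4',(379,182),.084),('foot',(371,172),.006)):print(n,L(onz('wrist',p,z,T)))
im=cv2.imread('pics/w1.png')[150:320,340:520];cv2.imwrite('pics/w1z.png',cv2.resize(im,None,fx=3.5,fy=3.5,interpolation=2))
```

```text
[ 0.4361 -0.0881  0.006 ] [0.4935 0.1874 0.006 ] 0.2813925038724988
yaw -11.770510632954222
O [0.5725 0.0272 0.006 ]
wallend R-mid [-50.9441 -45.4828]
wallend L-mid [-51.62    44.2368]
wallendLeft [-50.5332 136.8429]
railR [  56.9511 -139.9154]
railL [ 54.7828 142.1462]
ctop1 [-80.3265 -10.4662]
ctop2 [-80.7221  42.1898]
ctop3 [-102.141    37.4897]
ctop4 [-101.7674  -12.4652]
foot [-100.4309   -9.7283]
```

View pics/w1z.png

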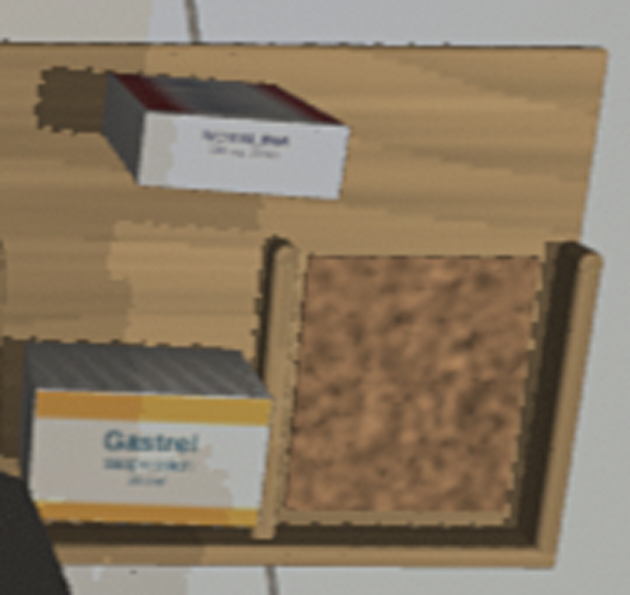

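```bash
cat >> h.py <<'E'
X=np.array([np.cos(-.2046),np.sin(-.2046),0]);Y=np.array([-X[1],X[0],0]);O=np.array([.5725,.0272,0])+X*.001
def L(p): return np.array([(p-O)@X,(p-O)@Y])*1000
E
python3 - <<'E'
from h import *
T=np.load('T1.npy')
for p,z in(((382.3,182),.084),((440,186),.084),((437.1,206.9),.084),((379.4,202.9),.084),((370.3,170.9),.006),((418.6,174.3),.006),((370.3,186.9),.006)):print(L(onz('wrist',p,z,T)))
s=r.state();p=s['position'];print('tcp',L(p),'tool yaw vs tray',np.degrees(s['tcp_rot'][2])-180+11.72)
E
```

```text
[-102.8129   -9.5174]
[-99.6293  41.3904]
[-80.8721  40.6094]
[-84.162  -11.1079]
[-102.6171  -10.4736]
[-99.3459  41.3844]
[-85.4483  -9.7144]
tcp [-70.685  -63.1481] tool yaw vs tray 0.6678880507496405
```

Measured: the carton's centre is at tray (−92, 15.5) and it is yawed −3.6°. All views agree on this. The wall-end clearance is about 31 mm, more than the text says, but that does no harm. The finger backs taper, so I'll straddle the carton with the jaw open and push with the flat inner face of the right finger.

>>> {"api": "apply_moves", "payload": {"commands": [[[0.0055,0.02,0,0.7,0],[0.0055,0.02,0,0,0],[0.0055,0.02,0,0,0],[0.0055,0.0185,0,0,0],[0,0,0.034,0,0],[0,0,0.034,0,0],[0,0,0.034,0,0],[0,0,0.034,0,0]]]}}

```text
t: 2.55
position: [0.4858, 0.062, 0.1192]
tcp_rot: [-3.142, 0.0, 2.929]
wrist_force: [1.5, -0.2, -0.4]
grip_width: 0.0621
finger_force: 0.0
```

>>> {"api": "apply_moves", "payload": {"commands": [[[0,0,0,0,0],[0,0,0,0,0],[0,0,0,0,0],[0,0,0,0,0]]]}}

```text
t: 2.95
position: [0.4878, 0.0614, 0.1228]
tcp_rot: [3.141, 0.004, 2.93]
wrist_force: [0.5, -0.7, 0.6]
grip_width: 0.0915
finger_force: 0.0
```

Run:
```python
from h import *
s=r.state();print(s['t'],s['position'],L(s['position']),np.degrees(s['tcp_rot'][2])-180+11.72,s['grip_width'],s['wrist_force'])
np.save('T2.npy',wristT(s));cv2.imwrite('pics/w2.png',r.capture('wrist')[:,:,::-1])
```

```text
2.95 [0.4878 0.0614 0.1228] [-90.8777  16.3226] -0.3837697111711673 0.09145494452167241 [ 0.4656 -0.7203  0.6257]
```

View pics/w2.png

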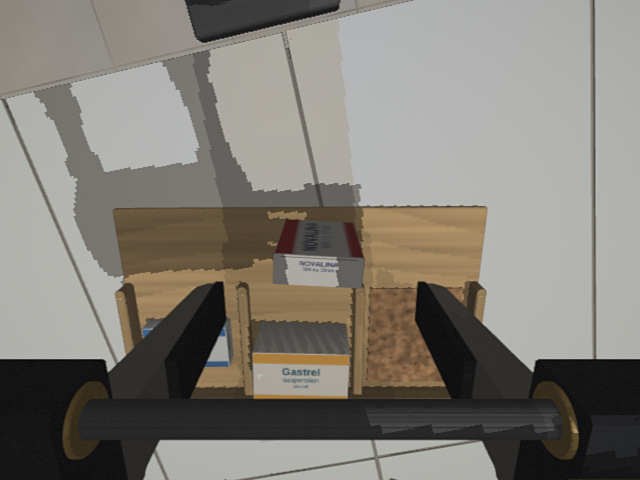

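The carton's top face is at (274–363, 253–287), and the fingertips at cols 222 and 418 straddle it symmetrically. I'll check its x from this closer view.

Run:
```python
from h import *
T=np.load('T2.npy')
for p,z in(((276,253),.084),((363,257),.084),((362,287),.084),((274,284),.084),((284,220),.006),((355,221),.006),((114,208),.006),((487,207),.006)):print(L(onz('wrist',p,z,T)))
```

```text
[-103.365    -8.5841]
[-100.6157   40.6072]
[-82.0943  40.4994]
[-84.3466 -10.5196]
[-102.2827  -11.019 ]
[-101.1197   42.6968]
[-112.4696 -138.1052]
[-111.2466  141.2914]
```

>>> {"api": "apply_moves", "payload": {"commands": [[[0,0,0.02,0,0],[0,0,0.02,0,0],[0,0,0.02,0,0],[0,0,0.02,0,0],[0,0,0.02,0,0],[0,0,0.003,0,0],[0,0.005,0,0,0],[0,0.005,0,0,0]]]}}

```text
t: 3.8
position: [0.4897, 0.0716, 0.0191]
tcp_rot: [3.141, 0.002, 2.93]
wrist_force: [0.2, 0.3, 0.6]
grip_width: 0.0923
finger_force: 0.0
```

>>> {"api": "apply_moves", "payload": {"commands": [[[0.001,0.003,0.002,0,0],[0.001,0.003,0,0,0],[0,0.002,0,0,0],[0,0.002,0,0,0],[0,0.002,0,0,0],[0,0.002,0,0,0],[0,0.003,0,0,0],[0,0.003,0,0,0]]]}}

```text
t: 4.6
position: [0.4906, 0.0915, 0.0156]
tcp_rot: [-3.142, -0.0, 2.93]
wrist_force: [-0.5, -0.7, 0.4]
grip_width: 0.0919
finger_force: 0.3
```

>>> {"api": "apply_moves", "payload": {"commands": [[[0,0.003,0,0,0],[0,0.003,0,0,0],[0,0.003,0,0,0],[0,0.003,0,0,0],[0,0.003,0,0,0],[0,0.003,0,0,0],[0,0.003,0,0,0],[0,0.003,0,0,0]]]}}

```text
t: 5.4
position: [0.4956, 0.1151, 0.0156]
tcp_rot: [3.142, -0.0, 2.931]
wrist_force: [0.1, 0.4, 0.7]
grip_width: 0.0917
finger_force: 0.3
```

Run:
```python
from h import *
s=r.state();print(s['t'],s['position'],L(s['position']),np.degrees(s['tcp_rot'][2])-180+11.72,s['grip_width'],s['wrist_force'])
np.save('T3.npy',wristT(s));cv2.imwrite('pics/w3.png',r.capture('wrist')[:,:,::-1])
```

```text
5.4 [0.4956 0.1151 0.0156] [-94.146   70.4305] -0.3711246189778006 0.09173411778536947 [0.1164 0.3765 0.6935]
```

View pics/w3.png

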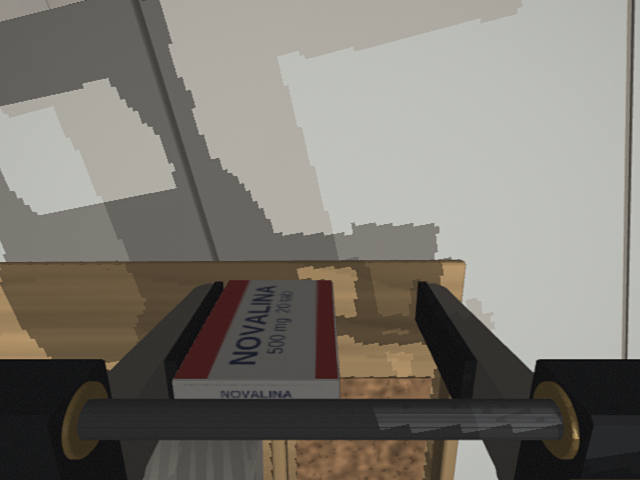

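The carton is standing and square against the right finger at (222,283). It has 42 mm to go.

>>> {"api": "apply_moves", "payload": {"commands": [[[0,0.003,0,0,0],[0,0.003,0,0,0],[0,0.003,0,0,0],[0,0.003,0,0,0],[0,0.003,0,0,0],[0,0.003,0,0,0],[0,0.003,0,0,0],[0,0.003,0,0,0]]]}}

```text
t: 6.25
position: [0.5007, 0.1385, 0.0156]
tcp_rot: [3.142, -0.0, 2.931]
wrist_force: [0.7, -0.5, 0.3]
grip_width: 0.0923
finger_force: 0.1
```

>>> {"api": "apply_moves", "payload": {"commands": [[[0,0.003,0,0,0],[0,0.003,0,0,0],[0,0.003,0,0,0],[0,0.003,0,0,0],[0,0.003,0,0,0],[0,0.002,0,0,0],[0,0.001,0,0,0],[0,0,0,0,0]]]}}

```text
t: 7.05
position: [0.5044, 0.156, 0.0156]
tcp_rot: [3.142, 0.0, 2.931]
wrist_force: [-0.9, -0.3, -0.6]
grip_width: 0.0918
finger_force: 0.0
```

>>> {"api": "apply_moves", "payload": {"commands": [[[0,-0.004,0,0,0],[0,-0.006,0,0,0],[0,-0.006,0,0,0],[0,0,-0.025,0,0],[0,0,-0.03,0,0],[0,0,-0.03,0,0],[0,0,-0.02,0,0],[0,0,0,0,0]]]}}

```text
t: 7.85
position: [0.5035, 0.1399, 0.1238]
tcp_rot: [3.14, 0.007, 2.93]
wrist_force: [0.1, -0.4, 0.7]
grip_width: 0.0921
finger_force: 0.0
```

Run:
```python
from h import *
s=r.state();print(s['t'],s['position'],L(s['position']),np.degrees(s['tcp_rot'][2])-180+11.72,s['grip_width'],s['wrist_force'])
np.save('T4.npy',wristT(s));cv2.imwrite('pics/w4.png',r.capture('wrist')[:,:,::-1])
```

```text
7.85 [0.5035 0.1399 0.1238] [-91.4816  96.2783] -0.40017146052210073 0.09214428857030221 [ 0.0658 -0.4093  0.7411]
```

View pics/w4.png

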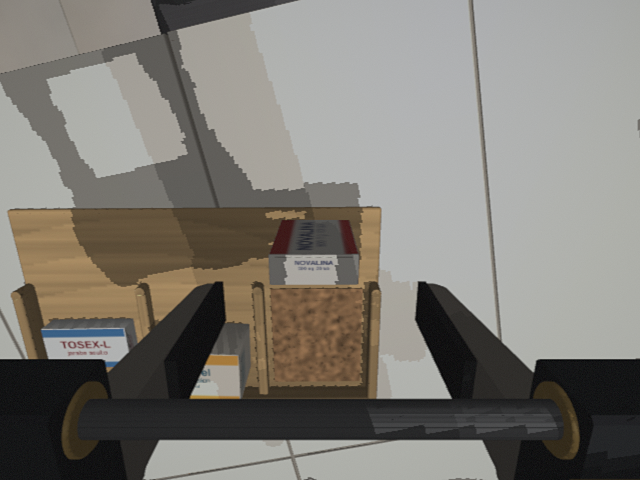

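Run:
```python
from h import *
T=np.load('T4.npy')
for n,p,z in(('c',(272,254),.084),('c',(357,254),.084),('c',(358,285),.084),('c',(270,284),.084),('wR',(259,284),.016),('wL',(375,284),.022),('edge',(381,208),.006)):print(n,L(onz('wrist',p,z,T)))
```

```text
c [-102.9373   69.0039]
c [-102.561   117.2809]
c [-83.3722 118.2648]
c [-84.4099  67.0155]
wR [-54.0993  48.8637]
wL [-56.0887 137.4933]
edge [-111.0897  142.2554]
```

>>> {"api": "apply_moves", "payload": {"commands": [[[0.02,0,0,0,1],[0.02,0,0,0,1],[0,-0.002,0,0,1],[0,-0.002,0,0,1],[0,0,0.01,0,1],[0,0,0.01,0,1],[0,0,0.01,0,1],[0,0,0.01,0,1]]]}}

```text
t: 8.7
position: [0.4609, 0.1446, 0.0792]
tcp_rot: [-3.141, -0.001, 2.93]
wrist_force: [-0.4, 0.2, 0.2]
grip_width: 0.03
finger_force: 0.0
```

>>> {"api": "apply_moves", "payload": {"commands": [[[0,0,0.01,0,1],[0,0,0.004,0,1],[0,0,0,0,1],[0,0,0,0,1],[0,0,0,0,1]]]}}

```text
t: 9.2
position: [0.4616, 0.1448, 0.0672]
tcp_rot: [3.141, 0.001, 2.931]
wrist_force: [0.1, -0.7, 0.1]
grip_width: 0.0004
finger_force: 0.0
```

The carton is centred on y = 93 mm, square and in front of the bay. Now I'll push slowly near the top.

>>> {"api": "apply_moves", "payload": {"commands": [[[-0.01,0,0,0,1],[-0.005,0,0,0,1],[-0.003,0,0,0,1],[-0.003,0,0,0,1],[-0.003,0,0,0,1],[-0.003,0,0,0,1],[-0.003,0,0,0,1],[-0.003,0,0,0,1]]]}}

```text
t: 10.0
position: [0.4936, 0.1378, 0.0666]
tcp_rot: [3.142, -0.0, 2.931]
wrist_force: [0.1, 0.6, 0.5]
grip_width: 0.0006
finger_force: 0.0
```

Run:
```python
from h import *
s=r.state();print(s['t'],s['position'],L(s['position']),s['wrist_force'])
np.save('T5.npy',wristT(s));a=r.capture('wrist');b=r.capture('side')[180:300,270:430]
c=np.hstack([cv2.resize(a,(400,300)),cv2.resize(b,(400,300))]);cv2.imwrite('pics/w5.png',c[:,:,::-1])
```

```text
10.0 [0.4936 0.1378 0.0666] [-100.7538   92.2257] [0.1027 0.6118 0.4541]
```

View pics/w5.png

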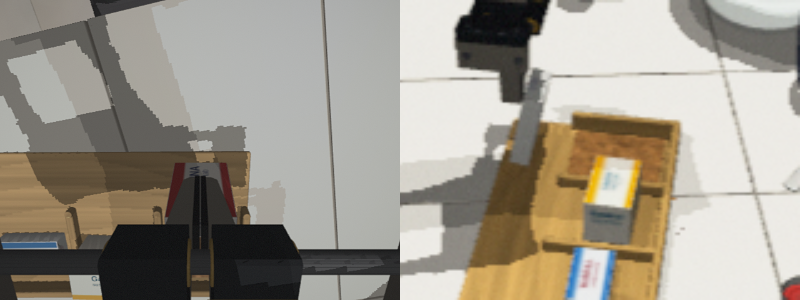

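The carton is tilting forward about its foot: on the side view it leans from (522,160) to (540,75). Its foot is not sliding. I'll keep going past the balance point.

>>> {"api": "apply_moves", "payload": {"commands": [[[-0.003,0,0,0,1],[-0.003,0,0,0,1],[-0.003,0,0,0,1],[-0.003,0,0,0,1],[0,0,0,0,1],[0,0,0,0,1],[0,0,0,0,1]]]}}

```text
t: 10.8
position: [0.505, 0.1353, 0.0665]
tcp_rot: [-3.142, -0.0, 2.931]
wrist_force: [0.4, 0.9, 0.3]
grip_width: 0.0006
finger_force: 0.0
```

Run:
```python
from h import *
s=r.state();print(s['t'],s['position'],L(s['position']),s['wrist_force'])
np.save('T6.npy',wristT(s));a=r.capture('wrist');b=r.capture('side')[180:300,270:430]
c=np.hstack([cv2.resize(a,(400,300)),cv2.resize(b,(400,300))]);cv2.imwrite('pics/w6.png',c[:,:,::-1])
```

```text
10.8 [0.505  0.1353 0.0665] [-89.0764  92.1291] [0.4055 0.926  0.3494]
```

View pics/w6.png

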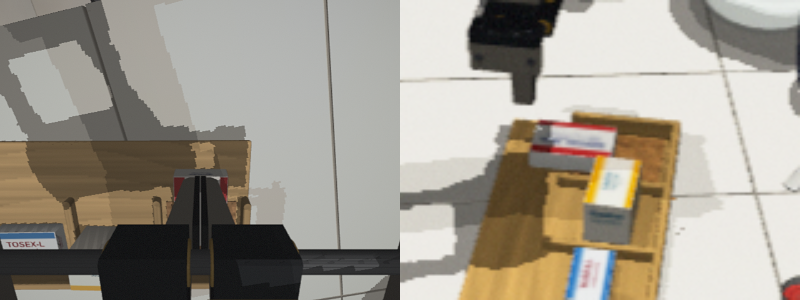

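The carton now lies flat in the bay with its robot side on top, on the side view at (573,140). I'll back off, lower behind its near end, open the jaw slightly for a wide contact, and measure the end.

>>> {"api": "apply_moves", "payload": {"commands": [[[0.018,0,0,0,0.78],[0.018,0,0,0,0.78],[0,0,0.015,0,0.78],[0,0,0.015,0,0.78],[0,0,0.015,0,0.78],[0,0,0.006,0,0.78],[0,0,0,0,0.78],[0,0,0,0,0.78]]]}}

```text
t: 11.7
position: [0.4703, 0.1428, 0.0161]
tcp_rot: [3.141, 0.001, 2.931]
wrist_force: [0.4, 0.3, 0.8]
grip_width: 0.0204
finger_force: 0.0
```

Run:
```python
from h import *
T=np.load('T6.npy')
for p in((280,273),(365,273)):print(L(onz('wrist',p,.006,T)))
s=r.state();print(s['t'],s['position'],L(s['position']),s['grip_width'],s['wrist_force'])
# carton top from side camera: red mask
im=r.capture('side');hsv=cv2.cvtColor(im,cv2.COLOR_RGB2HSV)
m=((hsv[...,0]<8)|(hsv[...,0]>172))&(hsv[...,1]>120)&(hsv[...,2]>60)
m[:215]=0;m[270:]=0;m[:,:310]=0;m[:,385:]=0
n,_,st,c=cv2.connectedComponentsWithStats(m.astype(np.uint8))
for i in range(1,n):
    if st[i][4]>5:print(st[i],[L(onz('side',q,.025)) for q in((st[i][0],c[i][1]),(st[i][0]+st[i][2],c[i][1]))])
```

```text
[-80.6945  66.5273]
[-80.3356 120.4118]
11.7 [0.4703 0.1428 0.0161] [-124.5836   92.456 ] 0.02036563166675133 [0.3612 0.3489 0.8108]
[326 228  31   4  48] [array([-76.4911, 108.8321]), array([ -1.7349, 120.8194])]
[322 238  32   5  71] [array([-79.1606,  66.7126]), array([-3.9056, 78.8007])]
```

The near end is at x = −80 and the carton's centre at y ≈ 93. I'll push in now.

>>> {"api": "apply_moves", "payload": {"commands": [[[-0.01,0,0.001,0,0.78],[-0.01,0,0.001,0,0.78],[-0.006,0,0,0,0.78],[-0.003,0,0,0,0.78],[-0.003,0,0,0,0.78],[-0.003,0,0,0,0.78],[-0.003,0,0,0,0.78],[-0.003,0,0,0,0.78]]]}}

```text
t: 12.55
position: [0.51, 0.1342, 0.0135]
tcp_rot: [-3.142, -0.0, 2.931]
wrist_force: [0.5, 1.3, 0.1]
grip_width: 0.0203
finger_force: 0.1
```

>>> {"api": "apply_moves", "payload": {"commands": [[[-0.003,0,0,0,0.78],[-0.003,0,0,0,0.78],[-0.003,0,0,0,0.78],[-0.003,0,0,0,0.78],[-0.003,0,0,0,0.78],[-0.003,0,0,0,0.78],[-0.003,0,0,0,0.78],[-0.003,0,0,0,0.78]]]}}

```text
t: 13.35
position: [0.5337, 0.1291, 0.0136]
tcp_rot: [-3.142, -0.0, 2.931]
wrist_force: [-0.1, -1.0, -0.5]
grip_width: 0.0205
finger_force: 0.1
```

>>> {"api": "apply_moves", "payload": {"commands": [[[-0.003,0,0,0,0.78],[-0.003,0,0,0,0.78],[-0.003,0,0,0,0.78],[-0.002,0,0,0,0.78],[-0.002,0,0,0,0.78]]]}}

```text
t: 13.85
position: [0.5463, 0.1264, 0.0136]
tcp_rot: [-3.142, -0.0, 2.931]
wrist_force: [-1.0, -1.0, -0.3]
grip_width: 0.0204
finger_force: 0.3
```

```bash
cat > m.py <<'E'
from h import *
s=r.state();print(s['t'],s['position'],L(s['position']),s['grip_width'],s['wrist_force']@X,np.degrees(s['tcp_rot'][2])-180+11.72)
im=r.capture('side');hsv=cv2.cvtColor(im,cv2.COLOR_RGB2HSV)
m=((hsv[...,0]<8)|(hsv[...,0]>172))&(hsv[...,1]>120)&(hsv[...,2]>60)
m[:215]=0;m[270:]=0;m[:,:310]=0;m[:,395:]=0
n,_,st,c=cv2.connectedComponentsWithStats(m.astype(np.uint8))
for i in range(1,n):
    if st[i][4]>5:print(st[i],[L(onz('side',q,.025)) for q in((st[i][0],c[i][1]),(st[i][0]+st[i][2],c[i][1]))])
E
python3 m.py
```

```text
13.85 [0.5463 0.1264 0.0136] [-46.8394  91.8513] 0.020364742939507522 -0.788296965309706 -0.37257324369369194
[346 230  29   4  51] [array([-27.2399, 109.1102]), array([ 42.333 , 120.2698])]
[340 240  33   5  65] [array([-35.7907,  66.4056]), array([41.4259, 78.8125])]
```

>>> {"api": "apply_moves", "payload": {"commands": [[[-0.002,0,0,0,0.78],[-0.002,0,0,0,0.78],[-0.001,0,0,0,0.78],[-0.001,0,0,0,0.78],[0,0,0,0,0.78]]]}}

```text
t: 14.4
position: [0.5522, 0.1252, 0.0136]
tcp_rot: [3.142, 0.0, 2.93]
wrist_force: [1.0, 0.0, -0.2]
grip_width: 0.0203
finger_force: 0.0
```

>>> {"api": "apply_moves", "payload": {"commands": [[[-0.001,0,0,0,0.78],[0,0,0,0,0.78]]]}}

```text
t: 14.6
position: [0.5531, 0.125, 0.0136]
tcp_rot: [3.142, 0.0, 2.931]
wrist_force: [-0.2, 0.2, -0.2]
grip_width: 0.0203
finger_force: 0.0
```

>>> {"api": "apply_moves", "payload": {"commands": [[[-0.001,0,0,0,0.78],[0,0,0,0,0.78]]]}}

```text
t: 14.8
position: [0.5541, 0.1248, 0.0136]
tcp_rot: [3.142, 0.0, 2.931]
wrist_force: [0.4, -0.6, -0.3]
grip_width: 0.0203
finger_force: 0.0
```

>>> {"api": "apply_moves", "payload": {"commands": [[[-0.001,0,0,0,0.78],[0,0,0,0,0.78]]]}}

```text
t: 15.0
position: [0.5548, 0.1246, 0.0136]
tcp_rot: [-3.142, -0.0, 2.931]
wrist_force: [-0.9, 0.3, 0.7]
grip_width: 0.0201
finger_force: 0.5
```

>>> {"api": "apply_moves", "payload": {"commands": [[[-0.001,0,0,0,0.78],[0,0,0,0,0.78]]]}}

```text
t: 15.2
position: [0.5549, 0.1246, 0.0135]
tcp_rot: [-3.141, -0.003, 2.931]
wrist_force: [-4.8, 1.2, 4.8]
grip_width: 0.0205
finger_force: 2.6
```

```bash
python3 m.py
```

```text
15.2 [0.5549 0.1246 0.0135] [-38.0577  91.7648] 0.020483685493307598 -4.977471651920804 -0.3636322402073784
[350 230  28   5  44] [array([-17.4257, 109.0012]), array([ 49.6728, 119.7647])]
[344 240  33   6  69] [array([-26.2062,  66.3207]), array([50.9237, 78.7145])]
```

The tool stopped and the force rose to 5 N at the expected place (TCP x = −38 mm, far end at +50). I'll retreat and verify.

>>> {"api": "apply_moves", "payload": {"commands": [[[0.002,0,0,0,0.78],[0.01,0,0,0,0.78],[0.02,0,0,0,0.78],[0.03,0,-0.01,0,0.78],[0.01,0,-0.03,0,0.78],[0,0,-0.04,0,0.78],[0,0,-0.04,0,0.78],[0,0,-0.03,0,0.78]]]}}

```text
t: 16.05
position: [0.4859, 0.1397, 0.1663]
tcp_rot: [3.141, 0.004, 2.931]
wrist_force: [0.5, -0.6, -0.6]
grip_width: 0.0201
finger_force: 0.0
```

```bash
python3 m.py
python3 - <<'E'
from h import *
s=r.state();T=wristT(s);im=r.capture('wrist');hsv=cv2.cvtColor(im,cv2.COLOR_RGB2HSV)
m=((hsv[...,0]<8)|(hsv[...,0]>172))&(hsv[...,1]>120)&(hsv[...,2]>50)
n,_,st,c=cv2.connectedComponentsWithStats(m.astype(np.uint8))
for i in range(1,n):
    if st[i][4]>60:
        x,y,w,h=st[i][:4];print(st[i],L(onz('wrist',(x,y),.025,T)),L(onz('wrist',(x+w,y+h),.025,T)))
a,b=[cv2.imread('pics/side0.png')[:,:,::-1].astype(int),r.capture('side').astype(int)]
d=(abs(a-b).sum(2)>90)[130:460,230:420].astype(np.uint8)
n,_,st,c=cv2.connectedComponentsWithStats(d)
print([(q[0]+230,q[1]+130,*q[2:]) for q in st[1:] if q[4]>25])
E
```

```text
16.05 [0.4859 0.1397 0.1663] [-108.6144   92.5228] 0.020076575697918413 0.5887939899510883 -0.35640202430437107
[346 230  32   5  55] [array([-27.1728, 108.6169]), array([ 49.5703, 120.9269])]
[344 240  33   6  68] [array([-26.1964,  66.2497]), array([50.9301, 78.643 ])]
[293 306  10  72 390] [-28.596   68.7941] [47.9755 76.2354]
[339 306   8  72 305] [-28.2805 110.0302] [ 48.3189 118.3107]
[(np.int32(259), np.int32(130), np.int32(72), np.int32(79), np.int32(2270)), (np.int32(249), np.int32(228), np.int32(76), np.int32(72), np.int32(2097)), (np.int32(344), np.int32(230), np.int32(34), np.int32(23), np.int32(435))]
```

>>> {"api": "apply_moves", "payload": {"commands": [[[0,0,-0.02,0,0.78],[0,0,0,0,0.78],[0,0,0,0,0.78],[0,0,0,0,0.78]]]}}

```text
t: 16.6
position: [0.4846, 0.1394, 0.1818]
tcp_rot: [-3.141, -0.003, 2.931]
wrist_force: [-0.4, -0.3, 0.1]
grip_width: 0.0201
finger_force: 0.0
```

```bash
python3 -c "
from rig import r;print(r.job_done())"
```

```text
the job is handed in; nothing more can be done
None
```

I pushed the carton along the ledge still standing, toppled it into the cork-lined left bay and pushed it in until it met the back rail (the force rose to about 5 N); the job was handed in at about 16.6 s with the arm clear, and no other object was seen to move, though the gripper hid the shaker in the last side view.

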